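# Pack the full slide box for the courier

### The arm

A 7-joint arm with a two-finger parallel gripper is mounted at the origin on the work surface. World frame = base frame: x ahead of the robot, y to its left, z up, the work surface at z = 0. Lengths are in mm, angles in rad, forces in N, time in s.
With the tool pointing down it reaches from about 400 to 850 mm from the base axis. Payload 10.4 kg.
Tool frame: the origin (TCP) lies at the very end of the fingers, on their centre line; the grasp point (between the pads) lies 19 mm behind it (robot.grip_depth is the distance from the TCP to the grasp point, in mm); z points along the fingers, y is the line along which they close (so a half turn about z gives the same grasp; the last joint's range is limited). The gripper opens to 87 mm and grips with 3 to 60 N. Pads are 19 mm wide; open, the fingers measure 117 mm over their backs; the gripper's body (75 mm by 190 mm) begins 51 mm behind the grasp point.
Start: joints at [1.127, 0.332, -0.065, 1.46, 0.022, 1.35, -0.088], TCP at [255.33, -570.49, 222.576] pointing down, gripper open.
Joint ranges: [-2.6, 2.6], [-0.5, 2.12], [-1.47, 1.34], [0.16, 2.42], [-1.27, 4.41], [0.06, 2.06], [-2.6, 2.6]. Speed limits (rad/s): [2.22, 2.22, 2.79, 2.79, 3.14, 3.14, 3.14].

### API

Orientations are given as a rotation vector (axis times angle).
In Python, from rig import robot, optics gives the robot as it stands. Calls block until the motion is done:
- robot.move_ptp(position, orientation): joint-space move of the TCP to a pose.
- robot.move_l(position, rotation=None, rate=150): straight line of the TCP; rotation=None keeps the orientation; rate is the mean speed in mm/s.
- robot.movej(angles): joint-space move.
- robot.move_gripper(opening, grip_force=None): finger opening in mm; grip_force is the grip in N (None keeps the last); returns when the fingers have stopped.
- robot.hold(seconds).
- robot.inverse_kinematics(position, orientation): joint angles nearest the present ones, or None.
- robot.state(): the state.
- optics.grab_frame(name): name is "side" or "top"; returns the picture (400x640x3 uint8, red, green, blue); there is no depth.
- optics.camera_info(name): a dict with "K" (3x3 intrinsics, pixels), "R" (3x3) and "t" (3): a world point X has camera coordinates R X + t. Camera axes: x right, y down, z forward; pixel columns grow to the right and rows downward; lengths in mm; the calibration is good to about 2 mm. A picture is of the moment at which its call begins. camera_info takes no time and is no camera call.
A pose or a line that the arm cannot do raises robot.MotionError and nothing moves.
- robot.sign_off(): hands the job in; it is judged then, once.
The state is a dict: "clock": time; "joint_positions": joint angles; "qd": joint speeds; "joint_efforts": joint torques, N m; "tcp_pos": TCP position; "orientation": TCP orientation; "force": force on the tool from outside, world axes, zero at the start; "ft_torque": the same for the moment, N m; "finger_gap": finger opening in mm; "gripper_force": force on a finger pad.
Only numpy, scipy, OpenCV 4.12 (cv2) and the standard library are available. Lean on these libraries where they do the work, as an engineer would, in place of code of your own. Each camera call takes 0.05 s, during which the arm holds its last target. There are 200 camera calls.

### The job

One of the three identical blue-lidded slide boxes is full of glass slides and the other two are nearly empty: find the full one by its weight and pack it, together with the amber specimen jar, into the yellow carrier, so that both stand upright on its floor beside the red-lidded pot already there. Set them down gently, glass must not be dropped in. The two light boxes must end standing where they stood, and the pot and the oil bottle must stay standing where they are.

Things in the scene. Friction and masses are not known exactly. Their poses are not given: they have to be found in the camera images.
- slide_box_a: one of three slide boxes that look alike: white, blue lid (shut for good), 90 (x) x 54 (y) x 86 (z) mm, origin at the centre of its underside. Weighs 0.46 to 0.60 kg if it is the full one, 0.13 to 0.19 kg if nearly empty; which one is full changes from run to run and cannot be seen
- slide_box_b: one of three slide boxes that look alike: white, blue lid (shut for good), 90 (x) x 54 (y) x 86 (z) mm, origin at the centre of its underside. Weighs 0.46 to 0.60 kg if it is the full one, 0.13 to 0.19 kg if nearly empty; which one is full changes from run to run and cannot be seen
- slide_box_c: one of three slide boxes that look alike: white, blue lid (shut for good), 90 (x) x 54 (y) x 86 (z) mm, origin at the centre of its underside. Weighs 0.46 to 0.60 kg if it is the full one, 0.13 to 0.19 kg if nearly empty; which one is full changes from run to run and cannot be seen
- jar: amber specimen jar with white screw cap, a plain cylinder 46 mm across and 70 mm tall, 0.14 kg, origin at the centre of its underside; stands on the bench
- carrier: yellow open carrier, fixed: inside 98 (x) x 108 (y) mm, floor 5 mm thick, walls 5 mm thick, tops 43 mm above the bench; origin centre of underside. Its -y part (y -54 to +4 mm) is free for the slide box, long side along x, best packed first as it is taller than the jar; the +y part (y = 29 mm) holds the pot at x = +24.5 or -24.5 mm, the other end is free for the jar
- pot: white pot with red lid, 46 mm across and 42 mm tall, 0.06 kg, loose, already standing on the carrier's floor, origin at the centre of its underside; it may be nudged but must stay standing there
- pad: white paper disc, 42 mm across and 1 mm thick, on the carrier's floor in the free place for the jar; origin at the centre of its underside
- oil_bottle: bystander: small oil bottle, 34 mm across and 85 mm tall, loose on the bench, origin at the centre of its underside
Things that resemble listed ones, but are neither listed nor needed, are in the scene too. There is more than one size of the carrier; the job needs the larger. What is shaped like the jar but green is not meant.

How it is judged:
By the outcome, as a careful person would: the job done as asked, in the order asked, and still so for the second after the job is handed in, with the robot touching nothing.
It also fails if it takes over 72 s, if anything falls off the work surface, if the arm or the gripper's body presses on something with over 40 N, if the wrist force passes 120 N, or if a joint passes its speed limit or range.

## Working session

There is one attempt and no reset: what is moved stays moved. The work goes in short steps, each a Python script; the robot and the scene stay as the last script left them, time stands still between calls to the robot, and variables do not carry over. Pictures are saved under pics/ and viewed, at most 10 in all, crops included, and the job is handed in when it is done.

```bash
ls; mkdir -p pics; python3 - <<'E'
from rig import robot, optics
import cv2
for n in("top","side"):
    cv2.imwrite(f"pics/{n}0.png",optics.grab_frame(n)[:,:,::-1]); c=optics.camera_info(n); print(n,c["K"],c["R"],c["t"])
s=robot.state();print(s)
E
```

```text
pics
top [[479.99726524   0.         325.92517264]
 [  0.         479.99726524 200.38597497]
 [  0.           0.           1.        ]] [[-0.02500071 -0.99967799  0.00434511]
 [-0.99722235  0.02463378 -0.07029058]
 [ 0.07016091 -0.00609035 -0.9975171 ]] [  55.05433542  584.54846031 1137.24392145]
side [[429.6883023    0.         315.74243976]
 [  0.         429.6883023  195.82184308]
 [  0.           0.           1.        ]] [[ 0.74566842 -0.66605894  0.01854982]
 [-0.35109731 -0.41641796 -0.83864579]
 [ 0.566312    0.61883889 -0.54436123]] [-396.64182167  256.89295475  622.76095416]
{'clock': 0.1, 'joint_positions': array([ 1.12738185,  0.33278402, -0.06470555,  1.46085375,  0.02160755,
        1.34991607, -0.08853254]), 'qd': array([ 0.00148242, -0.00182199, -0.00136183, -0.00069786, -0.00039475,
        0.00047108, -0.00093964]), 'joint_efforts': array([-3.63255640e-04, -6.24552441e+01,  2.41790107e-02, -3.90720606e+01,
       -6.14380999e-02,  3.66222498e-02,  4.38224799e-05]), 'tcp_pos': array([ 255.16882172, -570.15416264,  221.85063117]), 'orientation': array([-3.07111426e+00, -6.55881981e-01,  5.12658333e-04]), 'force': array([-0.51197487, -0.06544532,  1.3081143 ]), 'ft_torque': array([-0.02933978,  0.05037449, -0.00984413]), 'gripper_force': 0.0, 'finger_gap': 87.17848481447602}
```

View pics/top0.png

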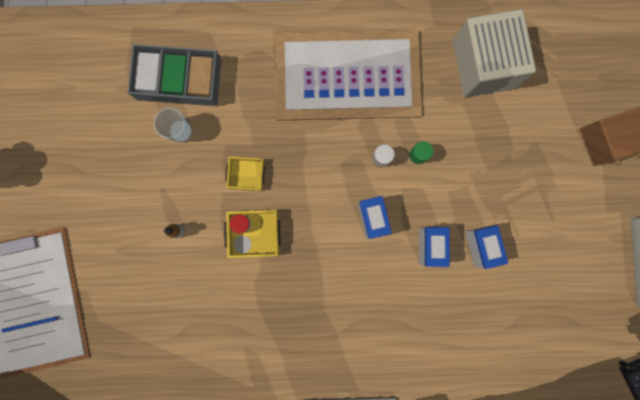

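View pics/side0.png

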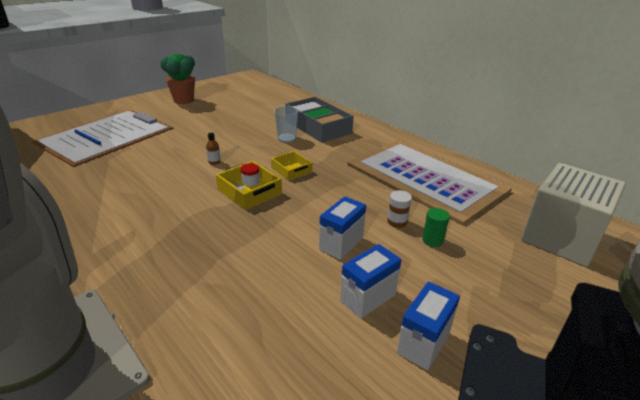

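The top view has +x up and +y left. It shows the boxes at (376,217), (437,246) and (490,246), the jar cap at (384,155) and the green decoy at (422,152). The large carrier is at (252,233), with the pot at (240,223) and the pad at (241,244), so its +y points left in the picture. The oil bottle is at (174,230). The side view agrees, and nothing is hidden. Next I fit object models to the colour masks in both views.

```bash
cat > fit.py <<'E'
import cv2, numpy as np
from scipy.optimize import minimize
from rig import optics
C={n:optics.camera_info(n) for n in("top","side")}
S=4
def proj(n,P):
    c=C[n]; q=(c["K"]@(c["R"]@np.asarray(P,float).T+np.array(c["t"])[:,None])); return (q[:2]/q[2]).T
def hullmask(pts,sc,box):
    x0,y0,w,h=box; m=np.zeros((h*S,w*S),np.uint8)
    p=((pts-[x0,y0]+.5)*S-.5)*16
    cv2.fillConvexPoly(m,cv2.convexHull(np.round(p).astype(np.int32)),255,shift=4)
    return cv2.resize(m,(w,h),interpolation=cv2.INTER_AREA)/255.
def blob(img,fn,near,r):
    hsv=cv2.cvtColor(img,cv2.COLOR_RGB2HSV).astype(int); m=fn(hsv[...,0],hsv[...,1],hsv[...,2]).astype(np.uint8)
    k=np.zeros_like(m); cv2.circle(k,near,r,1,-1); m*=k
    n,l,s,_=cv2.connectedComponentsWithStats(m); i=1+np.argmax(s[1:,4]); return (l==i).astype(np.uint8)
def filled(m):
    out=np.zeros(m.shape,np.uint8); c,_=cv2.findContours(m,cv2.RETR_EXTERNAL,cv2.CHAIN_APPROX_NONE)
    cv2.fillConvexPoly(out,cv2.convexHull(np.vstack(c)),1); return out
def cuboid(p,lx,ly,z0,z1):
    x,y,a=p[:3]; R=np.array([[np.cos(a),-np.sin(a)],[np.sin(a),np.cos(a)]])
    xy=np.array([[i*lx/2,j*ly/2] for i in(-1,1) for j in(-1,1)])@R.T+[x,y]
    return np.vstack([np.c_[xy,np.full(4,z)] for z in(z0,z1)])
def cyl(p,d,z0,z1):
    t=np.linspace(0,2*np.pi,40); xy=np.c_[p[0]+d/2*np.cos(t),p[1]+d/2*np.sin(t)]
    return np.vstack([np.c_[xy,np.full(40,z)] for z in(z0,z1)])
def ray(n,uv,z):
    c=C[n]; R=np.array(c["R"]); o=-R.T@np.array(c["t"]); d=R.T@np.linalg.inv(c["K"])@[uv[0],uv[1],1]
    return (o+d*(z-o[2])/d[2])[:2]
def fit(masks,model,p0,steps):
    B={}
    for n,m in masks.items():
        x,y,w,h=cv2.boundingRect(m); B[n]=(x-12,y-12,w+24,h+24)
    def cost(p):
        e=0
        for n,m in masks.items():
            x,y,w,h=B[n]; e+=np.abs(hullmask(proj(n,model(p)),S,B[n])-m[y:y+h,x:x+w]).sum()/m.sum()
        return e
    p0=np.array(p0,float); best=None
    for _ in range(3):
        sim=np.vstack([p0]+[p0+np.eye(len(p0))[i]*steps[i] for i in range(len(p0))])
        r=minimize(cost,p0,method="Nelder-Mead",options=dict(initial_simplex=sim,maxiter=400)); p0=r.x
    return r.x,r.fun
E
cat > loc.py <<'E'
from fit import *
I={n:cv2.imread(f"pics/{n}0.png")[:,:,::-1].copy() for n in C}
blue=lambda h,s,v:(h>100)&(h<125)&(s>150)&(v>60)
yel=lambda h,s,v:(h>22)&(h<32)&(s>185)
red=lambda h,s,v:((h<6)|(h>172))&(s>150)
white=lambda h,s,v:(s<60)&(v>95)
ov={n:I[n].copy() for n in C}
def run(name,fn,nears,r,model,p0,steps,cams=("top","side")):
    ms={n:filled(blob(I[n],fn,nears[n],r[n])) for n in cams}
    for tag,sub in(("both",ms),)+tuple((n,{n:ms[n]}) for n in cams if len(cams)>1):
        p,f=fit(sub,model,p0,steps); print(name,tag,np.round(p,3),round(f,3))
        if tag=="both":
            for n in C: cv2.polylines(ov[n],[cv2.convexHull(np.round(proj(n,model(p))).astype(np.int32))],True,(0,255,255),1)
for i,(t,s) in enumerate([((376,217),(343,215)),((437,246),(371,265)),((490,246),(431,305))]):
    run(f"box{i}",blue,dict(top=t,side=s),dict(top=26,side=38),lambda p:cuboid(p,90,54,86-p[3],86),[*ray("top",t,86),0,20],[8,8,.2,4])
run("carrier",yel,dict(top=(252,233),side=(249,185)),dict(top=38,side=40),lambda p:cuboid(p,108,118,0,43),[*ray("top",(252,233),30),0],[8,8,.1])
run("pot",red,dict(top=(240,223),side=(250,168)),dict(top=14,side=14),lambda p:cyl(p,46,47-p[2],47),[*ray("top",(240,223),47),10],[5,5,3])
run("jar",white,dict(top=(384,155),side=(400,200)),dict(top=14,side=12),lambda p:cyl(p,46,70-p[2],70),[*ray("top",(384,155),70),14],[5,5,3])
print("bottle~",ray("top",(168,230),85),"pad~",ray("top",(241,244),6))
a=cv2.resize(ov["top"][130:290,150:520],None,fx=2.16,fy=2.16); b=cv2.resize(ov["side"][130:370,200:480],None,fx=1.02,fy=1.02)
cv2.imwrite("pics/ov.png",a[:,:,::-1]); 
E
python3 loc.py
```

```text
box0 both [ 5.38913e+02 -7.17150e+01  2.39000e-01  1.81070e+01] 0.247
box0 top [ 5.4044e+02 -6.9838e+01  2.1500e-01  1.3080e+00] 0.088
box0 side [ 5.33396e+02 -7.52830e+01  2.35000e-01  1.48140e+01] 0.055
box1 both [ 4.67563e+02 -2.10947e+02 -4.00000e-02  1.69900e+01] 0.253
box1 top [ 4.69714e+02 -2.06936e+02 -3.90000e-02 -1.42000e-01] 0.107
box1 side [ 4.64565e+02 -2.11323e+02 -3.10000e-02  1.50150e+01] 0.047
box2 both [ 4.64178e+02 -3.31451e+02  2.34000e-01  1.85740e+01] 0.222
box2 top [ 4.66646e+02 -3.29566e+02  2.23000e-01  2.39300e+00] 0.057
box2 side [ 4.60367e+02 -3.32869e+02  2.23000e-01  1.44080e+01] 0.04Traceback (most recent call last):
  File "loc.py", line 16, in <module>
    run("carrier",yel,dict(top=(252,233),side=(249,185)),dict(top=38,side=40),lambda p:cuboid(p,108,118,0,43),[*ray("top",(252,233),30),0],[8,8,.1])
    ~~~^^^^^^^^^^^^^^^^^^^^^^^^^^^^^^^^^^^^^^^^^^^^^^^^^^^^^^^^^^^^^^^^^^^^^^^^^^^^^^^^^^^^^^^^^^^^^^^^^^^^^^^^^^^^^^^^^^^^^^^^^^^^^^^^^^^^^^^^^^^^^
  File "loc.py", line 9, in run
    ms={n:filled(blob(I[n],fn,nears[n],r[n])) for n in cams}
                 ~~~~^^^^^^^^^^^^^^^^^^^^^^^
  File "fit.py", line 16, in blob
    n,l,s,_=cv2.connectedComponentsWithStats(m); i=1+np.argmax(s[1:,4]); return (l==i).astype(np.uint8)
                                                     ~~~~~~~~~^^^^^^^^^
    return _wrapfunc(a, 'argmax', axis=axis, out=out, **kwds)
    return bound(*args, **kwds)
ValueError: attempt to get argmax of an empty sequence
```

The blob search for the carrier failed because the yellow threshold is too tight, and the lid mask also looks too tight. I'll check the actual colours.

```bash
python3 - <<'E'
import cv2
I={n:cv2.cvtColor(cv2.imread(f"pics/{n}0.png"),cv2.COLOR_BGR2HSV) for n in("top","side")}
print("box row top",[tuple(map(int,I["top"][246,c])) for c in range(466,512,2)])
print("box col top",[tuple(map(int,I["top"][r,490])) for r in range(220,276,2)])
print("carrier top",[tuple(map(int,I["top"][240,c])) for c in range(220,286,3)])
print("carrier col",[tuple(map(int,I["top"][r,262])) for r in range(204,264,3)])
print("carrier side",[tuple(map(int,I["side"][r,240])) for r in range(160,212,3)])
print("jar",[tuple(map(int,I["top"][155,c])) for c in range(368,402,2)])
E
```

```text
box row top [(17, 107, 134), (16, 84, 133), (16, 22, 130), (17, 14, 130), (13, 14, 131), (117, 18, 129), (111, 140, 113), (110, 187, 143), (110, 187, 153), (112, 118, 154), (150, 3, 172), (13, 13, 182), (17, 12, 185), (13, 12, 184), (13, 12, 184), (13, 13, 183), (118, 21, 169), (111, 153, 152), (111, 178, 145), (144, 30, 84), (16, 104, 96), (16, 103, 97), (16, 105, 97)]
box col top [(16, 109, 166), (16, 110, 170), (16, 107, 157), (126, 42, 84), (110, 184, 141), (109, 187, 151), (110, 186, 151), (110, 177, 151), (114, 47, 164), (15, 11, 183), (11, 11, 182), (15, 11, 183), (13, 10, 183), (17, 12, 185), (15, 11, 184), (15, 11, 184), (15, 11, 185), (11, 11, 184), (15, 11, 183), (115, 9, 171), (111, 149, 154), (110, 185, 152), (110, 185, 152), (110, 178, 150), (168, 28, 120), (17, 108, 166), (16, 107, 160), (16, 105, 158)]
carrier top [(16, 109, 166), (17, 107, 157), (23, 149, 116), (23, 176, 145), (24, 167, 98), (21, 62, 99), (15, 11, 94), (12, 13, 95), (15, 13, 161), (15, 12, 169), (22, 96, 170), (23, 172, 190), (23, 173, 190), (23, 172, 191), (23, 172, 191), (23, 172, 190), (23, 174, 1
[... 268 characters left out ...]
, (23, 172, 190), (23, 172, 191), (23, 172, 190), (23, 173, 190), (23, 172, 190), (24, 172, 172), (23, 169, 193), (16, 107, 148), (16, 110, 144)]
carrier side [(17, 116, 149), (18, 121, 141), (22, 227, 148), (12, 218, 110), (22, 228, 95), (24, 187, 97), (24, 205, 97), (25, 226, 106), (24, 149, 101), (30, 2, 150), (23, 123, 164), (24, 219, 105), (24, 217, 95), (25, 233, 94), (25, 218, 96), (25, 228, 96), (17, 125, 126), (18, 120, 128)]
jar [(17, 107, 145), (17, 106, 135), (15, 77, 129), (14, 23, 145), (14, 15, 190), (15, 13, 193), (15, 13, 193), (14, 15, 193), (15, 13, 192), (15, 13, 192), (16, 15, 192), (14, 15, 191), (16, 15, 185), (14, 42, 129), (16, 104, 96), (17, 101, 96), (17, 104, 96)]
```

```bash
sed -i 's/^blue=.*/blue=lambda h,s,v:(h>90)\&(h<160)\&(s*v\/255>22)/; s/^yel=.*/yel=lambda h,s,v:(h>19)\&(h<34)\&(s>140)/; s/^red=.*/red=lambda h,s,v:((h<9)|(h>165))\&(s>130)/' loc.py; echo '
print(0)' >> loc.py; python3 loc.py
```

```text
box0 both [ 5.40264e+02 -7.06150e+01  2.25000e-01  2.22980e+01] 0.131
box0 top [ 5.40804e+02 -7.10210e+01  2.14000e-01  4.05570e+01] 0.037
box0 side [ 5.36135e+02 -7.27760e+01  2.32000e-01  1.92490e+01] 0.046
box1 both [ 4.69975e+02 -2.09057e+02 -2.60000e-02  2.16110e+01] 0.11
box1 top [ 4.70485e+02 -2.08857e+02 -2.70000e-02  2.04790e+01] 0.026
box1 side [ 4.65781e+02 -2.10366e+02 -2.20000e-02  1.84120e+01] 0.036
box2 both [ 4.65824e+02 -3.31710e+02  2.18000e-01  2.19920e+01] 0.116
box2 top [ 4.66866e+02 -3.31860e+02  2.13000e-01  1.99880e+01] 0.04
box2 side [ 4.62439e+02 -3.32153e+02  2.25000e-01  1.89470e+01] 0.03
carrier both [5.09747e+02 2.18611e+02 9.00000e-03] 0.089
carrier top [5.10833e+02 2.18702e+02 1.20000e-02] 0.03
carrier side [5.08137e+02 2.16969e+02 2.00000e-02] 0.047
pot both [533.876 245.973   9.798] 0.35
pot top [ 5.34809e+02  2.45958e+02 -2.00000e-02] 0.073
pot side [528.012 239.043   4.748] 0.076
jar both [685.404 -96.967  17.311] 0.236
jar top [688.562 -98.299  54.406] 0.052
jar side [683.839 -98.294  15.282] 0.058
bottle~ [522.8346342  400.01970213] pad~ [485.85905304 248.92856797]
0
```

View pics/ov.png

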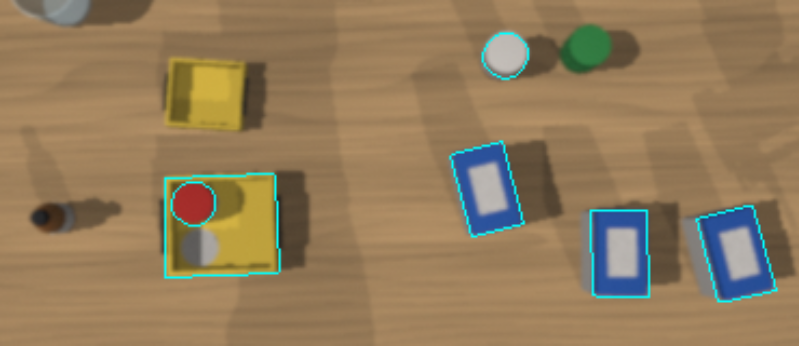

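The overlay matches the boxes, carrier, pot and jar cap. The two cameras differ by about 4 mm in x, but the offset is the same for every object, so I'll use their mean. Now I weigh the nearest box (box 2).

```bash
cat > arm.py <<'E'
import numpy as np
from scipy.spatial.transform import Rotation as Ro
from rig import robot, optics
BOX={0:(538.4,-71.9,.223),1:(468.1,-209.6,-.025),2:(464.6,-332.,.219)}
CAR=(509.5,217.8,.014); JAR=(686.,-98.3)
GZ=52
def down(a): return (Ro.from_euler("z",a)*Ro.from_euler("x",np.pi)).as_rotvec()
def best(pos,a):
    "yaw, or its half turn, that needs the smaller wrist turn"
    q=robot.state()["joint_positions"]; c=[]
    for b in(a,a+np.pi,a-np.pi):
        s=robot.inverse_kinematics(pos,down(b))
        if s is not None and abs(s[6])<2.5: c.append((abs(np.array(s)-q).max(),b))
    return down(min(c)[1])
def fz(n=10):
    v=[]
    for _ in range(n): robot.hold(.04); v.append(robot.state()["force"])
    return np.mean(v,0)
def rep(tag):
    s=robot.state(); print(tag,"t",round(s["clock"],2),"tcp",np.round(s["tcp_pos"],1),"gap",round(s["finger_gap"],1),"F",np.round(s["force"],1),"grip",round(s["gripper_force"],1))
def weigh(i):
    x,y,a=BOX[i]; robot.move_ptp([x,y,140],best([x,y,140],a)); rep("above")
    robot.move_l([x,y,GZ],rate=120); f0=fz(8); robot.move_gripper(40,grip_force=25); rep("gripped")
    robot.move_l([x,y,GZ+12],rate=60); robot.hold(.2); f1=fz(); m=(f0-f1)[2]/9.81; print("mass",i,round(m,3)); rep("lifted"); return m
def putback(i):
    x,y,a=BOX[i]; robot.move_l([x,y,GZ+.3],rate=40); robot.move_gripper(86); robot.move_l([x,y,140],rate=150); rep("back")
E
python3 -c "
from arm import *
m=weigh(2)
if m<.3: putback(2)"
```

```text
above t 1.34 tcp [ 463.9 -333.5  140.3] gap 87.1 F [-0.3  0.2 -0.3] grip 0.0
gripped t 3.23 tcp [ 464.6 -332.    52. ] gap 53.9 F [ 0.6 -0.5 -0.3] grip 25.0
mass 2 0.167
lifted t 4.19 tcp [ 464.6 -332.    63.9] gap 54.1 F [ 0.7  0.  -1.6] grip 25.0
back t 6.2 tcp [ 464.1 -331.7  139.1] gap 86.0 F [-0.4 -0.7  0.1] grip 0.0
```

```bash
python3 -c "
from arm import *
m=weigh(1)
if m<.3:
    putback(1); print(weigh(0))"
```

```text
above t 6.76 tcp [ 467.6 -209.2  139.1] gap 85.9 F [-0.1 -0.3  0.3] grip 0.0
gripped t 8.63 tcp [ 468.1 -209.5   52. ] gap 53.7 F [-0.4  0.4  1.1] grip 25.0
mass 1 0.14
lifted t 9.6 tcp [ 468.1 -209.6   64. ] gap 53.8 F [-0.4 -0.4 -1.4] grip 25.0
back t 11.61 tcp [ 467.6 -209.4  139.2] gap 86.1 F [ 0.4  0.4 -1.6] grip 0.0
above t 12.28 tcp [538.1 -71.3 139. ] gap 86.3 F [-0.5 -0.9  0.1] grip 0.0
gripped t 14.15 tcp [538.4 -71.4  52.1] gap 53.4 F [-0.5  2.5  1.7] grip 24.9
mass 0 0.602
lifted t 15.12 tcp [538.4 -71.9  64. ] gap 53.7 F [ 0.6  1.1 -5.4] grip 24.9
0.6024867907085184
```

Box 0 is the full one at 0.60 kg; the other two weigh 0.17 and 0.14 kg. Gripping put boxes 1 and 2 at exactly known cross positions, so fitting them again gives the camera bias.

```bash
python3 - <<'E'
from arm import *
from fit import *
x,y,a=BOX[0]; robot.move_l([x,y,150],rate=150)
I={}
for n in C: I[n]=optics.grab_frame(n); cv2.imwrite(f"pics/{n}1.png",I[n][:,:,::-1])
rep("up")
blue=lambda h,s,v:(h>90)&(h<160)&(s*v/255>22)
for i,t,s in((1,(437,246),(371,265)),(2,(490,246),(431,305))):
    for n,u,r in(("top",t,26),("side",s,38)):
        m={n:filled(blob(I[n],blue,u,r))}
        p,f=fit(m,lambda p:cuboid(p,90,54,66,86),[*BOX[i]],[5,5,.1]); print(i,n,np.round(p,3),round(f,3),"minus grip",np.round(p-BOX[i],3))
E
python3 -c "
import cv2,numpy as np
cv2.imwrite('pics/chk1.png',np.hstack([cv2.imread('pics/top1.png')[100:300,150:520],cv2.resize(cv2.imread('pics/side1.png'),(320,200))]))"
```

```text
up t 15.94 tcp [537.5 -71.9 148.6] gap 53.7 F [-0.1 -0.  -6.5] grip 24.9Traceback (most recent call last):
  File "<stdin>", line 10, in <module>
  File "fit.py", line 16, in blob
    n,l,s,_=cv2.connectedComponentsWithStats(m); i=1+np.argmax(s[1:,4]); return (l==i).astype(np.uint8)
                                                     ~~~~~~~~~^^^^^^^^^
    return _wrapfunc(a, 'argmax', axis=axis, out=out, **kwds)
    return bound(*args, **kwds)
ValueError: attempt to get argmax of an empty sequence
```

View pics/chk1.png

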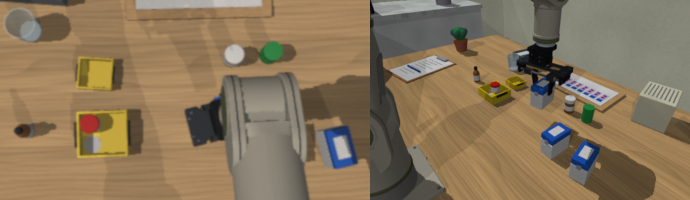

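The view shows the arm covering box 1 from above, box 2 and both replaced boxes standing in the side view, and box 0 held. I'll fit only the ones that are visible.

```bash
python3 - <<'E'
from arm import BOX
from fit import *
I={n:cv2.imread(f"pics/{n}1.png")[:,:,::-1].copy() for n in C}
blue=lambda h,s,v:(h>90)&(h<160)&(s*v/255>22)
for i,n,u,r,p0 in((2,"top",(490,246),26,BOX[2]),(1,"side",(371,265),38,BOX[1]),(2,"side",(431,305),38,BOX[2]),):
    m={n:filled(blob(I[n],blue,u,r))}
    p,f=fit(m,lambda p:cuboid(p,90,54,66,86),[*p0],[5,5,.1]); d=p-p0; c,s=np.cos(p0[2]),np.sin(p0[2])
    print(i,n,np.round(p,3),round(f,3),"along",round(c*d[0]+s*d[1],2),"across",round(-s*d[0]+c*d[1],2))
E
```

```text
2 top [ 4.66287e+02 -3.31345e+02  2.12000e-01] 0.048 along 1.79 across 0.27
1 side [ 4.66249e+02 -2.11381e+02 -2.30000e-02] 0.039 along -1.81 across -1.83
2 side [ 4.62520e+02 -3.32187e+02  2.22000e-01] 0.029 along -2.07 across 0.27
```

The top camera is accurate to 0.3 mm in y, so I take the carrier at y ≈ 218.6. Now I place the full box, guarding the descent with the force reading.

```bash
sed -i 's/^CAR=.*/CAR=(509.5,218.6,.013)/' arm.py; cat >> arm.py <<'E'
def car(dx,dy):
    c,s=np.cos(CAR[2]),np.sin(CAR[2]); return CAR[0]+c*dx-s*dy, CAR[1]+s*dx+c*dy
def lower(x,y,z0,z1,lim,step=5,rate=40):
    f0=fz(4)
    for z in np.append(np.arange(z0-step,z1,-step),z1):
        robot.move_l([x,y,z],rate=rate); f=robot.state()["force"]-f0
        if abs(f[2])>lim or np.hypot(f[0],f[1])>lim: f=fz(3)-f0
        if abs(f[2])>lim or np.hypot(f[0],f[1])>lim: print("contact z",z,np.round(f,1)); return False
    return True
E
python3 - <<'E'
from arm import *
x,y=car(0,-25.3)
robot.move_ptp([x,y,150],best([x,y,150],CAR[2])); rep("over")
robot.move_l([x,y,107],rate=100)
print(lower(x,y,107,57.3,4)); rep("low")
E
```

```text
over t 16.98 tcp [510.3 191.6 149.6] gap 53.9 F [ 0.6 -0.6 -5.5] grip 24.9
True
low t 20.48 tcp [509.7 193.3  57.1] gap 54.1 F [-0.4 -0.3 -6.3] grip 25.0
```

```bash
python3 - <<'E'
from arm import *
x,y=car(0,-25.3)
print(lower(x,y,57.3,55.5,2.5,step=.4,rate=10)); rep("seat")
robot.move_gripper(78); robot.move_l([x,y,150],rate=150); rep("free")
# jar: centre it along y with a light pinch, then turn 90 deg
x,y=JAR
robot.move_ptp([x,y,130],best([x,y,130],0)); 
I={n:optics.grab_frame(n) for n in("top","side")}
import cv2
for n in I: cv2.imwrite(f"pics/{n}2.png",I[n][:,:,::-1])
rep("above jar")
cv2.imwrite("pics/chk2.png",np.hstack([cv2.resize(I["top"][190:280,210:310],(400,360))[:,:,::-1],cv2.resize(I["side"][140:230,200:300],(400,360))[:,:,::-1]]))
E
```

```text
contact z 56.5 [-5.2 -1.5 12. ]
False
seat t 21.39 tcp [509.8 193.4  56.9] gap 53.9 F [-5.2 -1.6  6.1] grip 24.9
free t 22.9 tcp [509.4 193.  149.1] gap 78.0 F [ 0.3 -0.2  0.6] grip 0.0Traceback (most recent call last):
  File "<stdin>", line 6, in <module>
NameError: name 'JAR' is not defined. Did you mean: 'CAR'?
```

The box is seated. My `sed` edit had deleted the `JAR` line, so I'm putting it back and going on.

```bash
sed -i 's/^GZ=52/GZ=52; JAR=(686.,-98.3)/' arm.py; python3 - <<'E'
from arm import *
import cv2
x,y=JAR
robot.move_ptp([x,y,130],best([x,y,130],0))
I={n:optics.grab_frame(n) for n in("top","side")}
for n in I: cv2.imwrite(f"pics/{n}2.png",I[n][:,:,::-1])
rep("above jar")
cv2.imwrite("pics/chk2.png",np.hstack([cv2.resize(I["top"][190:280,210:310],(400,360))[:,:,::-1],cv2.resize(I["side"][140:230,200:300],(400,360))[:,:,::-1]]))
E
```

```text
above jar t 24.29 tcp [686.  -95.9 130.5] gap 78.0 F [ 0.6 -0.5 -0.5] grip 0.0
```

View pics/chk2.png

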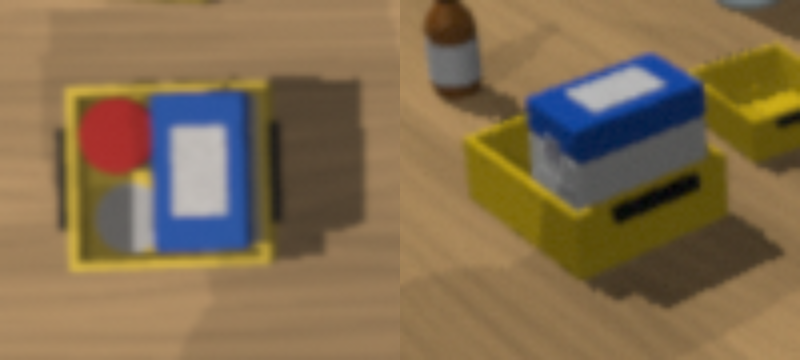

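The full box stands upright inside the carrier, parallel to the walls, with the pot and the jar place free beside it. I measure its pose before fetching the jar.

```bash
python3 - <<'E'
from arm import CAR
from fit import *
I={n:cv2.imread(f"pics/{n}2.png")[:,:,::-1].copy() for n in C}
blue=lambda h,s,v:(h>90)&(h<160)&(s*v/255>22)
yel=lambda h,s,v:(h>19)&(h<34)&(s>140)
red=lambda h,s,v:((h<9)|(h>165))&(s>130)
u={"top":(259,233),"side":(254,165)}
for n in C:
    p,f=fit({n:filled(blob(I[n],blue,u[n],28))},lambda p:cuboid(p,90,54,p[3]-20,p[3]),[509,193,0,91],[5,5,.1,3][:4]); print(n,"free z",np.round(p,2),round(f,3))
    p,f=fit({n:filled(blob(I[n],blue,u[n],28))},lambda p:cuboid(p,90,54,71,91),[509,193,0],[5,5,.1]); print(n,"z=91",np.round(p,3),round(f,3))
m=filled(blob(I["top"],yel,(252,233),38)); print("carrier",fit({"top":m},lambda p:cuboid(p,108,118,0,43),[*CAR],[5,5,.1]))
print("pot",fit({"top":filled(blob(I["top"],red,(240,223),14))},lambda p:cyl(p,46,40,47),[534,246],[4,4]))
E
```

```text
top free z [5.1226e+02 1.9355e+02 2.0000e-02 8.9610e+01] 0.04
top z=91 [5.12054e+02 1.93342e+02 1.50000e-02] 0.04
side free z [5.1316e+02 1.9595e+02 2.0000e-02 8.6320e+01] 0.055
side z=91 [5.08299e+02 1.88857e+02 2.10000e-02] 0.059
carrier (array([5.10724841e+02, 2.18692286e+02, 1.12672532e-02]), np.float64(0.028960863697705803))
pot (array([535.31106475, 247.0586883 ]), np.float64(0.16194785606550313))
```

The box is seated at y = 193.3, as planned. Next, the jar.

```bash
python3 - <<'E'
from arm import *
x,y=JAR; z=46
robot.move_gripper(64); robot.move_l([x,y,z],rate=120)
robot.move_gripper(30,grip_force=5); rep("pinch y")
robot.move_gripper(64)
robot.move_ptp([x,y,z],best([x,y,z],np.pi/2+CAR[2])); rep("turned")
robot.move_gripper(30,grip_force=12); rep("grip x")
f0=fz(5); robot.move_l([x,y,160],rate=120); print("mass",(f0-fz(8))[2]/9.81)
tx,ty=car(-24.5,29)
robot.move_ptp([tx,ty,160],best([tx,ty,160],np.pi/2+CAR[2])); rep("over")
robot.move_l([tx,ty,115],rate=100)
print(lower(tx,ty,115,52.8,3)); rep("low")
E
```

```text
pinch y t 26.21 tcp [686.3 -98.1  46.5] gap 46.1 F [-0.   0.9  2.3] grip 4.9
turned t 28.17 tcp [686.  -98.3  46. ] gap 64.2 F [-0.7 -0.4  0.2] grip 0.0
grip x t 28.64 tcp [686.3 -98.3  46.3] gap 46.0 F [ 1.2 -0.1  0.8] grip 11.9
mass 0.25038367381955495
over t 31.77 tcp [485.8 246.1 160. ] gap 45.6 F [-0.6  0.4 -1. ] grip 11.9
True
low t 36.08 tcp [484.8 247.3  52.7] gap 45.8 F [ 1.9 -0.6 -3.4] grip 12.0
```

```bash
python3 - <<'E'
from arm import *
import cv2
tx,ty=car(-24.5,29)
print(lower(tx,ty,52.8,50.8,2.5,step=.4,rate=10)); rep("seat")
robot.move_gripper(54); robot.move_l([tx,ty,150],rate=100); rep("free")
robot.move_ptp([600,-100,250],best([600,-100,250],0)); robot.hold(.3); rep("away")
I={n:optics.grab_frame(n) for n in("top","side")}
for n in I: cv2.imwrite(f"pics/{n}3.png",I[n][:,:,::-1])
cv2.imwrite("pics/chk3.png",np.vstack([np.hstack([cv2.resize(I["top"][190:280,210:310],(400,360)),cv2.resize(I["side"][140:230,200:300],(400,360))]),np.hstack([cv2.resize(I[n],(400,240)) for n in I])])[:,:,::-1])
E
```

```text
contact z 52.4 [-0.1 -0.5  3.2]
False
seat t 36.62 tcp [484.8 247.3  52.5] gap 45.8 F [3.  0.8 0.1] grip 11.9
free t 38.24 tcp [484.3 247.  149.3] gap 54.3 F [ 1.  -0.2  0.7] grip 0.0
away t 39.96 tcp [600.  -99.3 249.9] gap 54.0 F [-0.3 -0.1  0.2] grip 0.0
```

View pics/chk3.png

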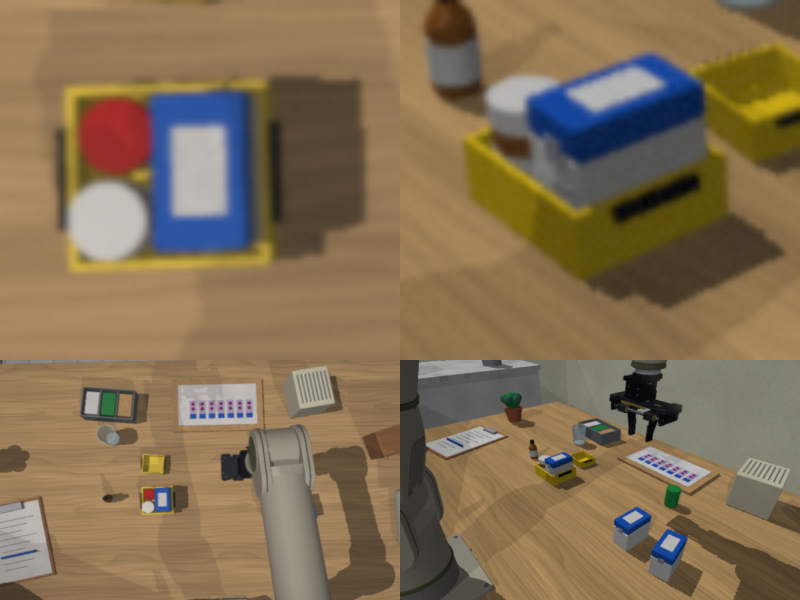

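The jar stands upright beside the box and the pot is standing. Both light boxes and the oil bottle stand where they were, and the arm is clear. One quick numeric check of the jar, then I hand in.

```bash
python3 - <<'E'
from arm import *
from fit import *
I={n:cv2.imread(f"pics/{n}3.png")[:,:,::-1].copy() for n in C}
white=lambda h,s,v:(s<60)&(v>95)
m={"top":filled(blob(I["top"],white,(237,245),12))}
for d in (0,3):
    p,f=fit(m,lambda p:cyl(p,46,60+d,76+d),[*car(-24.5,29)],[3,3]); print("jar top fit",76+d,np.round(p-car(-24.5,29),2),round(f,3))
robot.sign_off(); print(robot.state()["clock"])
E
```

```text
jar top fit 76 [1.21 0.38] 0.055
jar top fit 79 [ 1.17 -0.07] 0.055
the job is handed in; nothing more can be done
the job is handed in; nothing more can be done
```

I packed the full slide box (0.60 kg by wrist force; the other two read 0.17 and 0.14 kg), then the amber jar, upright in the larger yellow carrier and handed the job in at about 40 s; in the last pictures both light boxes, the pot and the oil bottle stood in place.

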